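# Charged battery from the charger to the video light

## Robot

A 6-joint arm with a two-finger parallel gripper is mounted at the origin on the work surface. World frame = base frame: x ahead of the robot, y to its left, z up, the work surface at z = 0. Lengths are in m, angles in rad, forces in N, time in s.
With the tool pointing down it reaches from about 0.325 to 0.85 m from the base axis. Payload 4.4 kg.
Tool frame: the origin (TCP) lies between the finger pads; the fingertips stand 14 mm ahead of it and the grasp point (between the pads) lies 5 mm behind it; z points along the fingers, y is the direction in which the jaws open and shut (so a half turn about z gives the same grasp; the last joint's range is limited). The gripper opens to 94 mm and grips with 3 to 60 N. Pads are 16 mm wide; open, the fingers measure 119 mm over their backs; the gripper's body (75 mm by 177 mm) begins 78 mm behind the grasp point.
Start: joints at [1.129, 0.207, 1.542, -0, 1.393, -0.15], TCP at [0.165, 0.551, 0.219] pointing down, gripper open.
Joint ranges: [-2.73, 2.73], [-0.86, 2.22], [0.23, 2.46], [-1.11, 4.25], [0.08, 2.63], [-2.82, 2.82]. Speed limits (rad/s): [2.79, 2.79, 3.14, 3.14, 3.14, 3.14].

## Interface

Orientations are given as a rotation vector (axis times angle).
In Python, from cell import env gives the robot as it stands.
- The arm moves only by the tool servo_tool, never from a script. Its argument "rows" is a list of rows, each an object of numbers: "x", "y", "z": the shift along the tool's x, y, z in units of 40 mm (1.0 is 40 mm); "turn": the turn about the tool's z in units of 5 degrees (1.0 is 5 degrees). In form: [{"x": .., "y": .., "z": .., "turn": ..}, ...]. A call has exactly 10 rows; each row is the pose to reach, as a shift and turn from the pose measured when the call began, along the tool's axes at that moment; what a row does not reach only later rows make up. A row lasts 1/10 s, in which the tool goes at most 50 mm and 8.59 degrees, less where a joint would pass 70% of its speed; a pose out of reach is approached as far as the arm can. A call with a gripper value outside its range is refused whole. "jaw" is the closure in counts, from 0 (fully open) to 255 (shut), set as the call begins (left out, the last holds). The fingers move at their own pace and stop on an object; "grip_force" is the grip in N (left out, the last holds). Time passes only in rows, so rows that repeat a pose let the fingers close, or fill a call up. It gives the time, the measured TCP pose, the force and the opening at its end, in the units of the state.
- env.get_state(): the state, without advancing time (a new reading comes with each control period).
- env.read_camera(name): name is "scene" or "top" or "wrist"; returns a dict with "image" (420x560x3 uint8, red, green, blue), "depth" (420x560 float32, m along the optical axis (not along the pixel's ray), 0 where there is no reading), "vfov" (degrees; the focal length in pixels is half the picture's height over the tangent of half this angle, whatever the lens; pixels are square), "cx", "cy" (the principal point, pixels), "rvec" (rotation vector, rad) and "tvec" (3), from world to camera coordinates, as OpenCV has them. Camera axes: x right, y down, z forward; pixel columns grow to the right and rows downward; lengths in m; the calibration is good to about 2 mm. A picture is of the moment at which its call begins.
- env.hand_in(): hands the job in, once; it reports no verdict.
The state is a dict: "time_s": time; "joints": joint angles; "joint_velocities": joint speeds; "tau": joint torques, N m; "tcp_pos": TCP position; "tcp_rot": TCP orientation; "force": force on the tool from outside, world axes, zero at the start; "ft_torque": the same for the moment, N m; "gripper_width": finger opening in m.
Only numpy, scipy, OpenCV 4.12 (cv2) and the standard library are available. Lean on these libraries where they do the work, as an engineer would, in place of code of your own. Each camera call takes 0.05 s, during which the arm holds its last target. There are 200 camera calls.

## Task

The tall battery pack on the twin charger is charged: press its release tab so that it springs free, slide it off the charger, and slide it onto the shoe on the back of the video light until the catch clicks up behind it and it is fully home. Feel your way and do not force the pack, tabs or equipment, leave the low pack clicked into the charger, do not disturb the remote controls and the phone, and let go at the end.

Things in the scene. Friction and masses are not known exactly. Their poses are not given: they have to be found in the camera images.
- pack_mid (a point): Centre (30 mm above the underside) of the tall grey pack to be moved: 72 mm long (x), body 40 wide (y), 60 tall, 0.2 to 0.4 kg. Lowest 4.5 mm: two runners 70 mm long, 50 mm over both (5 mm out from the body's sides), that go under a shoe's lips, and between them a strike bar, only across the trailing 4 mm. x = the way it slides in. Starts latched in either charger bay. Grip across y, half-way up.
- spare_mid (a point): Centre (17 mm above the underside) of the low pack, same plan but 34 mm tall, latched in the charger's other bay; it must stay latched there.
- charger: Twin charger, dark flat case 205 mm wide (y), 140 deep, 30 tall, screwed to the table; origin on the table midway between its two seats, x the way packs slide in. On top two equal shoes at y = +50 and -50 mm, decks 44 mm above the table. Each shoe is like the light's (see light_seat, light_mouth, light_stop, light_catch).
- left_seat (a point): Left bay of the charger (y +50 mm): point on its deck under the centre of a fully home pack; x is the way in, z up.
- right_seat (a point): Right bay of the charger (y -50 mm): the same point and axes.
- left_tab (a point): Top of the left bay's ribbed steel release tab (36 mm long in x, 24 wide), 72 mm before the seat and 1.4 mm below the deck, clear above and below. Pressed straight down it lowers the catch; the plunger then drives the pack 12 to 20 mm out towards the tab, past the catch. It then lies free in the rails and can be lifted once it is 62 mm or more from home.
- right_tab (a point): The same for the right bay.
- left_catch (a joint): Left bay's catch and tab, m pressed: 0 up (latched), 0.0035 nose level with the deck, 0.006 hard stop. Spring 1.8 N at 0 rising to 3.9 N at the bottom, 1 to 2 N more while a pack leans on it. A pack is free from about 0.004.
- right_catch (a joint): The same for the right bay.
- light: LED video light: dark panel 190 mm wide (y) x 150 x 28 lying face down in a yoke on a steel foot bolted to the table, ribbed back upwards with one empty shoe; origin on the table under the seat, x the way in. Shoe deck 56 mm above the table. Yoke arms and knobs, at y = +-100 to 116 mm, stay below 56 mm.
- light_seat (a point): Point on the deck of the light's shoe under the centre of a fully home pack; x is the way in, z up. A pack latched there has pack_mid 30 mm above it and 0 to 0.8 mm before it (play). At both sides of the seat walls (inner faces 52 mm apart) and lips over the runners (underside 6, top 9 mm above the deck, 43 mm apart) guide the pack.
- light_mouth (a point): Mouth of the lips, 25 mm before light_seat, 8 mm above the deck: the lips flare up at first. From here outwards the shoe is open above and its side walls spread like a funnel, from 52 mm apart to 66 mm at 54 mm before the seat, so a pack can be laid there on the deck, its leading end short of the mouth, and then slid in. The deck's edge, 52 mm before the seat, slopes down.
- light_stop (a point): Face of the shoe's end block (26 mm tall), a hard stop 36 mm beyond light_seat, 15 mm above the deck. A sprung plunger in it stands out 12 mm and pushes an entering pack back with 4.5 N, rising to 7.5 N when home: a pack that has not clicked comes back out. Sliding home takes up to about 13 N before the stop.
- light_catch (a joint): The light's catch, m pressed: 0 up, pushed to 0.0035 by the pack's strike bar over the last 12 mm of the way, back to 0 with a click when the pack is home. A steel nose 20 mm wide standing 3.5 mm above the deck, its latching face 36.8 mm before light_seat, sloped outside so that the strike bar rides it down; it passes freely between the runners. Springs as left_catch.
- remote_a: Loose remote control 165 x 46 x 19 mm lying beyond the phone, between charger and light; leave alone.
- remote_b: Loose remote control, same size, at the robot's right; leave alone.
- remote_c: Loose remote control, same size, at the robot's left; leave alone.
- phone: Loose phone 150 x 72 x 9 mm lying between charger and light; leave alone.
Mind the look-alikes: they are no part of the job. Leave any purple look-alike of the part that bears pack_mid alone.

How it is judged:
By the outcome, as a careful person would: the job done as asked, in the order asked, and still so for the second after the job is handed in, with the robot touching nothing.
It also fails if it takes over 67 s, if anything falls off the work surface, if the arm or the gripper's body presses on something with over 40 N, if the wrist force passes 120 N, or if a joint passes its speed limit or range.

## Working session

There is one attempt and no reset: what is moved stays moved. The work goes in short steps, Python scripts to look and compute and a tool call to move; the robot and the scene stay as the last step left them, time stands still between calls to the robot, and variables do not carry over. Pictures are saved under pics/ and viewed, about 8 in all and at most 12, crops included, and the job is handed in when it is done.

Besides the shell and the picture viewer there is one more tool, called after "Request:" as a command line: name --argument value ..., lists and objects as JSON in quotes. servo_tool: Moves the arm, as the interface text tells. Its arguments: {"type":"object","properties":{"rows":{"type":"array","items":{"type":"object","properties":{"x":{"type":"number"},"y":{"type":"number"},"z":{"type":"number"},"turn":{"type":"number"}}}},"jaw":{"type":"number"},"grip_force":{"type":"number"}},"required":["rows"]}

```bash
mkdir -p pics; ls; cat > h.py <<'E'
import numpy as np, cv2
from cell import env
def cam(n,save=None):
    c=env.read_camera(n); im=c["image"]
    if save: cv2.imwrite("pics/"+save,im[:,:,::-1])
    R,_=cv2.Rodrigues(np.array(c["rvec"],float)); t=np.array(c["tvec"],float)
    f=im.shape[0]/2/np.tan(np.radians(c["vfov"])/2)
    c.update(R=R,t=t,f=f,C=-R.T@t); return c
def ray(c,u,v):
    d=c["R"].T@np.array([(u-c["cx"])/c["f"],(v-c["cy"])/c["f"],1]); return d
def onz(c,u,v,z):
    d=ray(c,u,v); return c["C"]+d*(z-c["C"][2])/d[2]
def cloud(c):
    D=c["depth"]; v,u=np.indices(D.shape)
    P=np.stack([(u-c["cx"])/c["f"]*D,(v-c["cy"])/c["f"]*D,D],-1)
    return (P-c["t"])@c["R"]
def proj(c,p):
    q=c["R"]@np.array(p)+c["t"]; return q[:2]/q[2]*c["f"]+[c["cx"],c["cy"]]
E
python3 - <<'E'
from h import *
for n in("top","scene"):
    c=cam(n,n+"0.png"); print(n,c["f"],c["C"],c["R"][2],c["cx"],c["cy"])
    np.savez("pics/"+n+"0.npz",**{k:c[k] for k in("image","depth","R","t","f","C","cx","cy")})
s=env.get_state(); print(s)
E
```

```text
pics
top 405.9010065795899 [ 0.43288292 -0.04680408  1.22523519] [ 0.06201265  0.00361387 -0.99806882] 281.08687410403013 210.5082667336562
scene 494.2032561891375 [ 1.13861101 -0.69283156  0.93296728] [-0.50812622  0.50406729 -0.69837233] 276.81098245562373 211.2641264186344
{'time_s': 0.1, 'joints': array([ 1.12945678e+00,  2.07329643e-01,  1.54279167e+00, -5.75405950e-06,
        1.39350431e+00, -1.50469270e-01]), 'joint_velocities': array([ 1.60338607e-03, -2.91616952e-03, -4.09532454e-03,  2.22909033e-05,
        6.31919072e-04,  8.96349246e-04]), 'tau': array([-6.13837574e-05, -3.71860456e+01, -2.82295990e+01,  7.01041496e-02,
        3.10884300e-02, -3.47614775e-05]), 'tcp_pos': array([0.16459706, 0.55021184, 0.21841903]), 'tcp_rot': array([-4.55202062e-01, -3.10784422e+00,  3.05661119e-03]), 'force': array([0.39078197, 0.49109458, 0.14337122]), 'ft_torque': array([-0.00144286,  0.01399199,  0.01560842]), 'gripper_width': 0.09415352291323004}
```

View pics/top0.png

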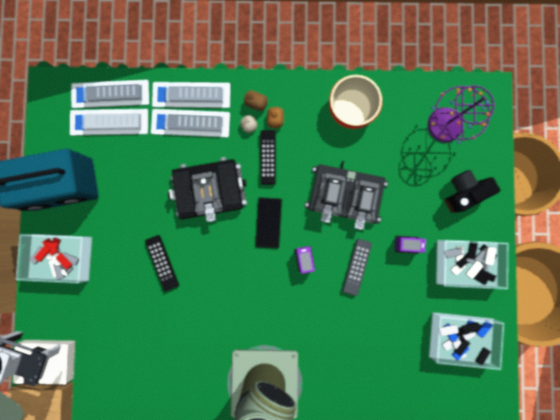

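View pics/scene0.png

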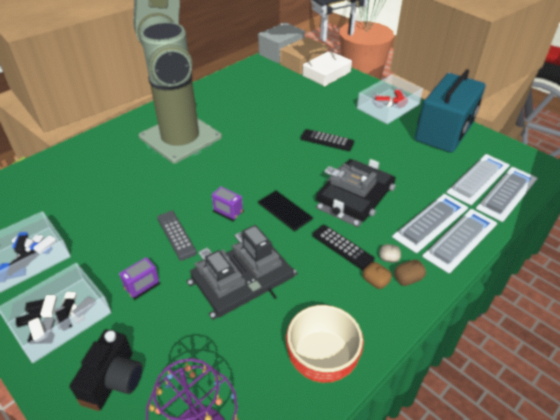

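The top view shows the charger around (347,193) with tabs at (333,218) and (360,225). The light is around (207,187) with its shoe tab at (210,213), and both shoes open toward the robot. Next I'll measure with depth.

```bash
cat > m.py <<'E'
from h import *
def rect(P,m,name):
    q=P[m][:,:2].astype(np.float32)
    r=cv2.minAreaRect(q*1000); print(name,len(q),"mean",q.mean(0).round(4),"rect",np.round(r[0],1),np.round(r[1],1),round(r[2],1),"z",np.median(P[m][:,2]).round(4))
E
python3 - <<'E'
from m import *
for n in("top","scene"):
    c=dict(np.load("pics/%s0.npz"%n)); P=cloud(c); print(n)
    x,y,z=P[...,0],P[...,1],P[...,2]
    ch=(x>.35)&(x<.72)&(y>-.36)&(y<-.1); li=(x>.38)&(x<.72)&(y>.05)&(y<.32)
    rect(P,ch&(z>.02)&(z<.04),"chcase"); rect(P,ch&(z>.095),"tall"); rect(P,ch&(z>.069)&(z<.088),"low");
    rect(P,li&(z>.036)&(z<.05),"lightlow");rect(P,li&(z>.05)&(z<.062),"light deck"); rect(P,li&(z>.068),"light stop")
    for k,m in(("ch",ch),("li",li)): print(k,np.histogram(z[m],bins=np.arange(0,.13,.008))[0])
c=dict(np.load("pics/top0.npz"))
im=c["image"][140:260,150:410,::-1]
cv2.imwrite("pics/crop.png",cv2.resize(im,None,fx=3,fy=3,interpolation=cv2.INTER_CUBIC))
E
```

```text
top
chcase 1614 mean [ 0.5578 -0.2391] rect [ 498.3 -226.8] [205.7 268.4] 79.0 z 0.0296
tall 377 mean [ 0.5587 -0.1867] rect [ 559.5 -187.3] [40.1 71.7] 79.3 z 0.1044
low 495 mean [ 0.5522 -0.2727] rect [ 557.5 -238.2] [154.  87.] 79.4 z 0.0768
lightlow 2320 mean [0.5731 0.1751] rect [564.7 176.3] [174.2 232.1] 9.2 z 0.0427
light deck 743 mean [0.5401 0.1719] rect [558.8 170.1] [156.2 196.1] 35.5 z 0.0555
light stop 154 mean [0.5909 0.1803] rect [571.3 176. ] [76.  63.5] 10.3 z 0.08
ch [3024   99  369 1150  330  506  383  264  178  337   69   10  161  214
    0    0]
li [2986  127   78   43  483 1801  519  394  132   45   77    0    0    0
    0    0]
scene
chcase 2467 mean [ 0.5678 -0.2532] rect [ 486.2 -222.8] [206.  300.5] 78.6 z 0.0294
tall 463 mean [ 0.5636 -0.1893] rect [ 560.5 -186.9] [41.1 74.4] 79.0 z 0.1038
low 805 mean [ 0.5605 -0.262 ] rect [ 559.7 -236. ] [153.2  89.2] 77.9 z 0.0768
lightlow 1852 mean [0.5852 0.1615] rect [575.6 172.2] [160.9 224.1] 10.7 z 0.0435
light deck 607 mean [0.5435 0.1696] rect [571.3 182.9] [180.6 158.5] 59.4 z 0.0556
light stop 136 mean [0.5984 0.1792] rect [572.6 176.3] [76.8 61.1] 11.8 z 0.0793
ch [2999  384  648 1802  415  490  546  342  410  512   99   70  251  202
    0    0]
li [2167  152  155  154  404 1467  456  325  138   50   63    0    0    0
    0    0]
```

View pics/crop.png

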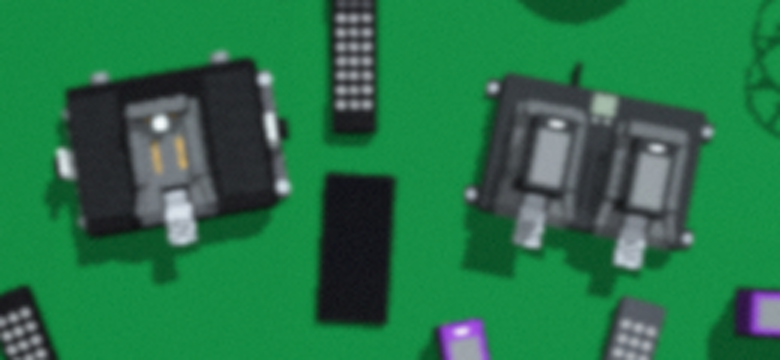

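```bash
cat > go.py <<'E'
import sys
from h import *
# usage: go.py x y z [slide yaw deg] -> shift in tool units
def rel(x,y,z,yaw=None,s=None):
    s=s or env.get_state(); R,_=cv2.Rodrigues(np.array(s["tcp_rot"],float))
    d=R.T@(np.array([x,y,z])-s["tcp_pos"])/.04
    cur=np.degrees(np.arctan2(R[1,1],R[0,1]))-90   # slide yaw: tool y dir minus 90
    t=0 if yaw is None else -(((yaw-cur)+90)%180-90)/5
    print("t",round(s["time_s"],2),"tcp",s["tcp_pos"].round(4),"tilt",R[:2,2].round(4),"yaw",cur.round(2),"| rel",d.round(3),"turn",round(t,3),"F",np.array(s["force"]).round(1),"w",round(s["gripper_width"],4))
if __name__=="__main__": rel(*map(float,sys.argv[1:]))
E
python3 go.py .48 .16 .32 10; python3 - <<'E'
from m import *
c=cam("wrist"); s=env.get_state(); R,_=cv2.Rodrigues(np.array(s["tcp_rot"],float))
print("cam in tool",R.T@(c["C"]-s["tcp_pos"]),"axes",(c["R"]@R).round(3),c["f"])
E
```

```text
t 0.1 tcp [0.1646 0.5502 0.2184] tilt [-0.0009 -0.0018] yaw -16.67 | rel [-10.351  -7.089  -2.528] turn -5.333 F [0.4 0.5 0.1] w 0.0942
cam in tool [ 0.07855202 -0.00157562 -0.16550514] axes [[ 0.     1.     0.001]
 [-0.962  0.001 -0.274]
 [-0.274 -0.001  0.962]] 329.18271602279304
```

```bash
python3 go.py .50 .165 .22 10
```

```text
t 0.15 tcp [0.1646 0.5503 0.2186] tilt [-0.0007 -0.0016] yaw -16.66 | rel [-10.794  -6.824  -0.027] turn -5.333 F [ 0.7 -0.5  0.3] w 0.0942
```

Request:
servo_tool --rows '[{"x": -1,"y": -0.6,"turn": -0.5},{"x": -2,"y": -1.3,"turn": -1},{"x": -3.2,"y": -2,"turn": -1.5},{"x": -4.4,"y": -2.8,"turn": -2},{"x": -5.5,"y": -3.5,"turn": -2.7},{"x": -6.7,"y": -4.2,"turn": -3.3},{"x": -7.8,"y": -5,"turn": -4},{"x": -8.9,"y": -5.6,"turn": -4.5},{"x": -10,"y": -6.3,"turn": -5},{"x": -10.8,"y": -6.8,"turn": -5.3}]'

```text
schema error: expected keys x, y, z, turn
```

```bash
python3 - <<'E'
from m import *
import go
c=cam("wrist","w1.png"); P=cloud(c); np.savez("pics/w1.npz",**{k:c[k] for k in("image","depth","R","t","f","C","cx","cy")})
go.rel(.5,-.2,.3,-10.8)
x,y,z=P[...,0],P[...,1],P[...,2]; li=(x>.38)&(x<.72)&(y>.05)&(y<.32)
rect(P,li&(z>.078)&(z<.09),"stop top"); rect(P,li&(z>.06),"walls"); print(np.histogram(z[li],bins=np.arange(.03,.1,.003)))
E
```

```text
t 0.2 tcp [0.1647 0.5504 0.2187] tilt [-0.0006 -0.0013] yaw -16.66 | rel [-13.41  -15.572  -2.012] turn -1.172 F [ 0.1  1.  -0.1] w 0.0941
stop top 0 mean [nan nan] rect [0. 0.] [0. 0.] 0.0 z nan
walls 0 mean [nan nan] rect [0. 0.] [0. 0.] 0.0 z nan
(array([0, 0, 0, 0, 0, 0, 0, 0, 0, 0, 0, 0, 0, 0, 0, 0, 0, 0, 0, 0, 0, 0,
       0]), array([0.03 , 0.033, 0.036, 0.039, 0.042, 0.045, 0.048, 0.051, 0.054,
       0.057, 0.06 , 0.063, 0.066, 0.069, 0.072, 0.075, 0.078, 0.081,
       0.084, 0.087, 0.09 , 0.093, 0.096, 0.099]))m.py:4: RuntimeWarning: Mean of empty slice.
  r=cv2.minAreaRect(q*1000); print(name,len(q),"mean",q.mean(0).round(4),"rect",np.round(r[0],1),np.round(r[1],1),round(r[2],1),"z",np.median(P[m][:,2]).round(4))
  ret = um.true_divide(
  return _methods._mean(a, axis=axis, dtype=dtype,
  ret = ret.dtype.type(ret / rcount)
```

View pics/w1.png

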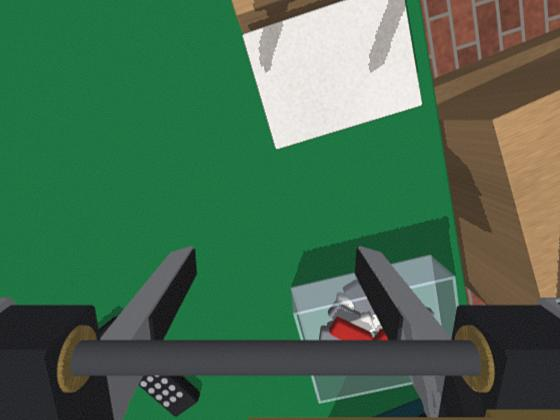

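The jaws fill the bottom of the wrist picture, so the target has to lie on the robot side of the TCP. The call was refused because each row needs all four keys. I'll aim for (0.60, 0.17, 0.25).

```bash
python3 go.py .60 .175 .25 10
```

```text
t 0.2 tcp [0.1647 0.5504 0.2187] tilt [-0.0006 -0.0013] yaw -16.66 | rel [-13.117  -5.872  -0.776] turn -5.332 F [ 0.1  1.  -0.1] w 0.0941
```

Request:
servo_tool --rows '[{"x": -0.8,"y": -0.3,"z": -0.4,"turn": -0.5},{"x": -1.9,"y": -0.8,"z": -0.8,"turn": -1},{"x": -3,"y": -1.3,"z": -0.8,"turn": -1.5},{"x": -4.2,"y": -1.9,"z": -0.8,"turn": -2},{"x": -5.3,"y": -2.4,"z": -0.8,"turn": -2.5},{"x": -6.4,"y": -2.9,"z": -0.8,"turn": -3},{"x": -7.5,"y": -3.4,"z": -0.8,"turn": -3.5},{"x": -8.6,"y": -3.9,"z": -0.8,"turn": -4},{"x": -9.7,"y": -4.4,"z": -0.8,"turn": -4.5},{"x": -10.8,"y": -4.9,"z": -0.8,"turn": -5.3}]'

```text
time_s: 1.2
tcp_pos: [0.5235, 0.2372, 0.2508]
tcp_rot: [0.273, -3.129, 0.002]
force: [-0.3, 1.6, 0.3]
gripper_width: 0.0939
```

```bash
python3 go.py .60 .175 .25 10
```

```text
t 1.2 tcp [0.5235 0.2372 0.2508] tilt [-0.0007 -0.0011] yaw 9.97 | rel [-1.615 -1.864  0.02 ] turn -0.007 F [-0.3  1.6  0.3] w 0.0939
```

Request:
servo_tool --rows '[{"x": -0.6,"y": -0.7,"z": 0,"turn": 0},{"x": -1.2,"y": -1.4,"z": 0,"turn": 0},{"x": -1.6,"y": -1.9,"z": 0,"turn": 0},{"x": -1.6,"y": -1.9,"z": 0,"turn": 0},{"x": -1.6,"y": -1.9,"z": 0,"turn": 0},{"x": -1.6,"y": -1.9,"z": 0,"turn": 0},{"x": -1.6,"y": -1.9,"z": 0,"turn": 0},{"x": -1.6,"y": -1.9,"z": 0,"turn": 0},{"x": -1.6,"y": -1.9,"z": 0,"turn": 0},{"x": -1.6,"y": -1.9,"z": 0,"turn": 0}]'

```text
time_s: 2.2
tcp_pos: [0.5994, 0.1739, 0.251]
tcp_rot: [0.274, -3.129, 0.002]
force: [0.3, 0.4, -0.2]
gripper_width: 0.0937
```

```bash
python3 - <<'E'
from m import *
import go
c=cam("wrist","w1.png"); P=cloud(c); np.savez("pics/w1.npz",**{k:c[k] for k in("image","depth","R","t","f","C","cx","cy")})
go.rel(.6,-.2,.25,-10.8)
x,y,z=P[...,0],P[...,1],P[...,2]; li=(x>.38)&(x<.65)&(y>.05)&(y<.32)
rect(P,li&(z>.077)&(z<.09),"stop top"); rect(P,li&(z>.06)&(z<.1),"walls"); print(np.histogram(z[li],bins=np.arange(.03,.1,.003)))
E
```

```text
t 2.25 tcp [0.5995 0.1737 0.2509] tilt [-0.0006 -0.0011] yaw 9.99 | rel [ 1.609 -9.204  0.034] turn 4.159 F [ 0.1 -0.7 -0.5] w 0.0939
stop top 721 mean [0.6003 0.1821] rect [594.7 181. ] [26.2 54.9] 9.7 z 0.082
walls 2648 mean [0.5698 0.1763] rect [557.2 174.2] [103.1  77. ] 10.8 z 0.0659
(array([  46,   96,  312, 4372, 5876, 4385,  154,  376, 3768,  719,  354,
       1012,  317,   85,   40,  149,   81,  607,    3,    0,    0,    0,
          0]), array([0.03 , 0.033, 0.036, 0.039, 0.042, 0.045, 0.048, 0.051, 0.054,
       0.057, 0.06 , 0.063, 0.066, 0.069, 0.072, 0.075, 0.078, 0.081,
       0.084, 0.087, 0.09 , 0.093, 0.096, 0.099]))
```

View pics/w1.png

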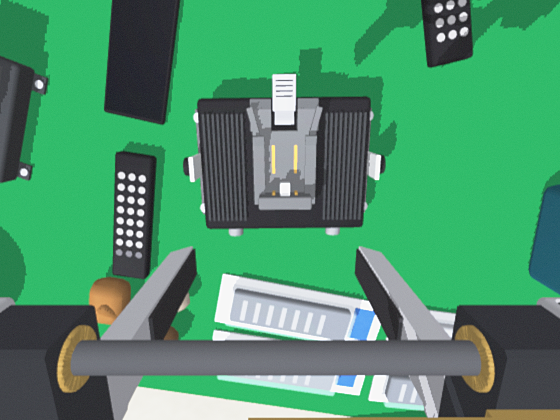

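The picture shows the light's shoe from the tab at (285,92) to the end block at (285,203), centred on column 285 and running almost straight up the picture. I'll work out the axis and the stop face.

```bash
python3 - <<'E'
from m import *
c=dict(np.load("pics/w1.npz")); P=cloud(c); x,y,z=P[...,0],P[...,1],P[...,2]
li=(x>.38)&(x<.65)&(y>.05)&(y<.32)
dark=(c["image"].max(-1)<70)
m=(li&dark&(z>.038)&(z<.05)).astype(np.uint8)
n,l,st,_=cv2.connectedComponentsWithStats(cv2.morphologyEx(m,cv2.MORPH_CLOSE,np.ones((9,9))))
k=1+st[1:,4].argmax(); m=(l==k)&(z>.038)&(z<.05); rect(P,m,"panel")
def fit(m,name):
    for yaw in(9.,10.,11.):pass
for yaw in (10.3,):
    a=np.radians(yaw); ex=np.array([np.cos(a),np.sin(a)]); ey=np.array([-ex[1],ex[0]])
    xs=P[...,:2]@ex; ys=P[...,:2]@ey
    # per-row of shoe: y extents of panel, walls, deck
    for lo in np.arange(.48,.66,.008):
        b=li&(xs>lo)&(xs<lo+.008)
        o=[round(lo,3)]
        for q in (b&(z>.0615)&(z<.068),b&(z>.053)&(z<.058),b&(z>.075)):
            o+= [q.sum(),*(np.percentile(ys[q],[2,98])*1000).round(1)] if q.sum()>4 else ['-']
        print(*o)
    q=li&(z>.0800)&(z<.085); print("stop top xs",np.percentile(xs[q],[1,5,50,95,99]).round(4),"ys",np.percentile(ys[q],[1,99]).round(4))
    w=c["image"].min(-1)>150; t=li&w&(xs<.53)&(z>.03); rect(P,t,"tab"); print("tab xs",np.percentile(xs[t],[1,99]).round(4),"ys",np.percentile(ys[t],[2,98]).round(4))
    # centre line fits of lips
    for z0,z1 in((.0615,.068),):
        q=li&(z>z0)&(z<z1)&(xs>.55)&(xs<.60); yc=np.median(ys[q])
        for s in(q&(ys>yc),q&(ys<yc)):
            print("side line slope deg",np.degrees(np.polyfit(xs[s],ys[s],1)[0]).round(2),np.median(ys[s]).round(4),np.percentile(ys[s],[3,97]).round(4))
E
```

```text
panel 13816 mean [0.5695 0.1766] rect [568.9 175.8] [147.7 188.7] 10.3 z 0.0428
0.48 - - -
0.488 - 5 60.1 75.9 -
0.496 - 201 59.7 82.2 -
0.504 - 183 59.7 82.3 -
0.512 - 184 59.6 82.4 -
0.52 - 366 36.8 105.2 -
0.528 78 33.0 109.2 434 39.7 102.2 -
0.536 82 34.7 107.1 261 41.6 100.4 977 62.4 62.4
0.544 79 36.6 105.1 242 36.1 107.0 -
0.552 67 38.6 103.7 365 46.6 95.5 -
0.56 153 38.5 103.3 289 49.7 91.8 -
0.568 176 38.8 103.5 317 50.6 92.6 -
0.576 157 39.2 103.7 341 -30.9 173.9 -
0.584 173 38.9 103.9 368 -31.3 174.1 10679 -6.0 134.5
0.592 156 38.7 104.2 344 -31.4 174.4 19655 5.5 120.3
0.6 168 38.6 104.4 298 -30.7 173.0 5137 2.1 122.9
0.608 149 39.5 103.6 214 41.0 93.4 8057 3.7 120.2
0.616 64 39.7 102.2 83 37.6 104.9 3683 13.0 110.8
0.624 - 46 38.5 105.0 2299 12.9 110.8
0.632 - - 15 12.8 110.9
0.64 - - -
0.648 - - -
0.656 - - -
stop top xs [0.6175 0.6177 0.6238 0.6302 0.6304] ys [0.0444 0.0988]
tab 779 mean [0.4922 0.1616] rect [491.8 161.8] [34.  74.9] 10.7 z 0.0549
tab xs [0.4961 0.5292] ys [0.0584 0.0825]
side line slope deg -0.87 0.0988 [0.0932 0.1039]
side line slope deg -3.66 0.044 [0.0387 0.0498]
```

```bash
python3 go.py .60 -.205 .25 -10.8
```

```text
t 2.25 tcp [0.5995 0.1737 0.2509] tilt [-0.0006 -0.0011] yaw 9.99 | rel [ 1.63  -9.327  0.034] turn 4.159 F [ 0.1 -0.7 -0.5] w 0.0939
```

Request:
servo_tool --rows '[{"x": 0.1,"y": -0.7,"z": 0,"turn": 0.3},{"x": 0.3,"y": -1.8,"z": 0,"turn": 0.8},{"x": 0.5,"y": -2.9,"z": 0,"turn": 1.3},{"x": 0.7,"y": -4,"z": 0,"turn": 1.8},{"x": 0.9,"y": -5.1,"z": 0,"turn": 2.3},{"x": 1.1,"y": -6.2,"z": 0,"turn": 2.8},{"x": 1.3,"y": -7.3,"z": 0,"turn": 3.3},{"x": 1.5,"y": -8.4,"z": 0,"turn": 3.8},{"x": 1.6,"y": -9.3,"z": 0,"turn": 4.2},{"x": 1.6,"y": -9.3,"z": 0,"turn": 4.2}]'

```text
time_s: 3.25
tcp_pos: [0.6006, -0.2086, 0.2511]
tcp_rot: [-0.311, -3.126, 0.005]
force: [0.9, 0.6, 0.0]
gripper_width: 0.094
```

```bash
python3 - <<'E'
from m import *
import go
c=cam("wrist","w2.png"); P=cloud(c); np.savez("pics/w2.npz",**{k:c[k] for k in("image","depth","R","t","f","C","cx","cy")})
go.rel(.6,-.205,.25,-10.8)
x,y,z=P[...,0],P[...,1],P[...,2]; ch=(x>.38)&(x<.66)&(y>-.4)&(y<-.1)
rect(P,ch&(z>.101)&(z<.108),"tall top"); rect(P,ch&(z>.0755)&(z<.0795)&(y<-.25),"low top")
rect(P,ch&(z>.027)&(z<.032),"case")
yaw=-10.8
a=np.radians(yaw); ex=np.array([np.cos(a),np.sin(a)]); ey=np.array([-ex[1],ex[0]])
xs=P[...,:2]@ex; ys=P[...,:2]@ey
for zz,n in(((.101,.108),"tall"),((.0755,.0795),"low")):
    q=ch&(z>zz[0])&(z<zz[1]); print(n,np.percentile(xs[q],[1,99]).round(4),np.percentile(ys[q],[1,99]).round(4))
w=(c["image"].min(-1)>130)&ch&(z>.035)&(z<.048)&(x<.53)
for s,n in((w&(ys<-.12),"r"),(w&(ys>-.12),"l")):
    if s.sum()>20: rect(P,s,"tab"+n); print(np.percentile(xs[s],[1,99]).round(4),np.percentile(ys[s],[2,98]).round(4))
E
```

```text
t 3.3 tcp [ 0.6007 -0.2059  0.251 ] tilt [-0.0008 -0.0008] yaw -11.21 | rel [0.022 0.019 0.026] turn -0.083 F [0.3 0.2 0.2] w 0.0939
tall top 3202 mean [ 0.5588 -0.188 ] rect [ 559.8 -188.1] [40.  71.3] 79.3 z 0.1049
low top 2392 mean [ 0.5405 -0.2856] rect [ 541.9 -286.4] [40.2 71.5] 79.3 z 0.0784
case 7653 mean [ 0.573  -0.2383] rect [ 543.6 -279.3] [316.2 179.3] 65.6 z 0.0302
tall [0.5504 0.6202] [-0.0994 -0.0604]
low [0.5505 0.6211] [-0.1989 -0.1601]
tabr 1256 mean [ 0.4832 -0.2789] rect [ 484.1 -272.4] [72.6 51.2] 72.3 z 0.0433
[0.5019 0.5494] [-0.2064 -0.1678]
tabl 1189 mean [ 0.5022 -0.1826] rect [ 504.3 -189.9] [47.2 58.9] 79.8 z 0.0432
[0.5018 0.5532] [-0.1085 -0.0687]
```

View pics/w2.png

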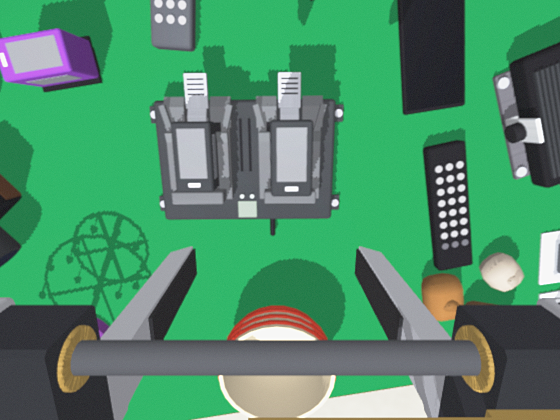

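The tall pack is in the left bay, centred at (0.560, −0.188) with yaw −10.7°. Its tab is at pixel (289,90). I'll check the tab point by casting a ray, then go press it.

```bash
python3 - <<'E'
from m import *
import go
c=dict(np.load("pics/w2.npz"))
for u,v in((289,73),(289,90),(279,90),(300,90)): print(u,v,onz(c,u,v,.0426).round(4))
print(proj(c,[.4838,-.1738,.0426]))
go.rel(.4838,-.1738,.12,-10.7)
E
```

```text
289 73 [ 0.479  -0.1721  0.0426]
289 90 [ 0.4956 -0.1753  0.0426]
279 90 [ 0.4935 -0.1857  0.0426]
300 90 [ 0.4979 -0.1637  0.0426]
[288.28490755  78.09710461]
t 3.3 tcp [ 0.6007 -0.2059  0.251 ] tilt [-0.0008 -0.0008] yaw -11.21 | rel [3.021 0.222 3.278] turn -0.103 F [0.3 0.2 0.2] w 0.0939
```

Request:
servo_tool --jaw 255 --grip_force 10 --rows '[{"x": 0.6,"y": 0.04,"z": 0.2,"turn": 0},{"x": 1.2,"y": 0.1,"z": 0.5,"turn": -0.1},{"x": 2,"y": 0.15,"z": 1,"turn": -0.1},{"x": 2.6,"y": 0.2,"z": 1.6,"turn": -0.1},{"x": 2.99,"y": 0.22,"z": 2.3,"turn": -0.1},{"x": 2.99,"y": 0.22,"z": 3,"turn": -0.1},{"x": 2.99,"y": 0.22,"z": 3.6,"turn": -0.1},{"x": 2.99,"y": 0.22,"z": 4,"turn": -0.1},{"x": 2.99,"y": 0.22,"z": 4.3,"turn": -0.1},{"x": 2.99,"y": 0.22,"z": 4.3,"turn": -0.1}]'

```text
time_s: 4.3
tcp_pos: [0.4838, -0.1724, 0.0775]
tcp_rot: [-0.291, -3.124, -0.002]
force: [0.2, -0.4, 1.3]
gripper_width: 0.0171
```

```bash
python3 go.py .4851 -.174 .0576 -10.7
```

```text
t 4.3 tcp [ 0.4838 -0.1724  0.0775] tilt [-0.0039  0.0013] yaw -10.63 | rel [-0.041 -0.034  0.498] turn 0.014 F [ 0.2 -0.4  1.3] w 0.0171
```

Request:
servo_tool --rows '[{"x": -0.02,"y": -0.03,"z": 0.1,"turn": 0},{"x": -0.04,"y": -0.03,"z": 0.2,"turn": 0},{"x": -0.04,"y": -0.03,"z": 0.3,"turn": 0},{"x": -0.04,"y": -0.03,"z": 0.38,"turn": 0},{"x": -0.04,"y": -0.03,"z": 0.44,"turn": 0},{"x": -0.04,"y": -0.03,"z": 0.49,"turn": 0},{"x": -0.04,"y": -0.03,"z": 0.52,"turn": 0},{"x": -0.04,"y": -0.03,"z": 0.55,"turn": 0},{"x": -0.04,"y": -0.03,"z": 0.57,"turn": 0},{"x": -0.04,"y": -0.03,"z": 0.57,"turn": 0}]'

```text
time_s: 5.3
tcp_pos: [0.485, -0.1738, 0.0549]
tcp_rot: [-0.291, -3.124, -0.001]
force: [-1.4, -0.2, 3.6]
gripper_width: 0.0005
```

```bash
python3 go.py .4851 -.174 .0521 -10.7
```

```text
t 5.3 tcp [ 0.485  -0.1738  0.0549] tilt [-0.0039  0.0012] yaw -10.63 | rel [-0.002 -0.004  0.07 ] turn 0.015 F [-1.4 -0.2  3.6] w 0.0005
```

Request:
servo_tool --rows '[{"x": 0,"y": 0,"z": 0.015,"turn": 0},{"x": 0,"y": 0,"z": 0.03,"turn": 0},{"x": 0,"y": 0,"z": 0.045,"turn": 0},{"x": 0,"y": 0,"z": 0.06,"turn": 0},{"x": 0,"y": 0,"z": 0.07,"turn": 0},{"x": 0,"y": 0,"z": 0.075,"turn": 0},{"x": 0,"y": 0,"z": 0.08,"turn": 0},{"x": 0,"y": 0,"z": 0.08,"turn": 0},{"x": 0,"y": 0,"z": 0.08,"turn": 0},{"x": 0,"y": 0,"z": 0.08,"turn": 0}]'

```text
time_s: 6.3
tcp_pos: [0.4852, -0.1739, 0.0518]
tcp_rot: [-0.291, -3.124, -0.001]
force: [0.3, 0.4, 3.1]
gripper_width: 0.0007
```

```bash
cat > look.py <<'E'
from m import *
import go,sys
for n in("top","scene"):
    c=cam(n,sys.argv[1]+n+".png"); P=cloud(c); x,y,z=P[...,0],P[...,1],P[...,2]
    ch=(x>.38)&(x<.66)&(y>-.25)&(y<-.1); rect(P,ch&(z>.1)&(z<.108)&(c["image"].min(-1)>70),n+" tall")
go.rel(.4851,-.174,.0521,-10.7)
E
python3 look.py p1
```

```text
top tall 8 mean [ 0.5752 -0.1991] rect [ 576.7 -191.3] [35.2  6.1] 76.8 z 0.1041
scene tall 344 mean [ 0.5398 -0.1827] rect [ 529.8 -180.1] [ 39.3 107.2] 85.6 z 0.1038
t 6.4 tcp [ 0.4852 -0.1739  0.0518] tilt [-0.0036  0.0011] yaw -10.63 | rel [ 0.002 -0.002 -0.008] turn 0.014 F [0.3 1.  3. ] w 0.0003
```

Request:
servo_tool --rows '[{"x": 0,"y": 0,"z": -0.1,"turn": 0},{"x": 0,"y": 0,"z": -0.4,"turn": 0},{"x": 0,"y": 0,"z": -1,"turn": 0},{"x": 0,"y": 0,"z": -1.8,"turn": 0},{"x": -0.2,"y": 0,"z": -2.6,"turn": 0},{"x": -0.5,"y": 0,"z": -3.2,"turn": 0},{"x": -1,"y": 0,"z": -3.6,"turn": 0},{"x": -1.6,"y": 0,"z": -3.8,"turn": 0},{"x": -2.3,"y": 0,"z": -3.8,"turn": 0},{"x": -2.8,"y": 0,"z": -3.8,"turn": 0}]' --jaw 20

```text
time_s: 7.4
tcp_pos: [0.5973, -0.1951, 0.2046]
tcp_rot: [-0.291, -3.126, -0.0]
force: [-0.3, -0.2, -0.3]
gripper_width: 0.0768
```

```bash
python3 - <<'E'
from m import *
import go
c=cam("wrist","w3.png"); P=cloud(c); x,y,z=P[...,0],P[...,1],P[...,2]; ch=(x>.38)&(x<.66)&(y>-.4)&(y<-.1)
rect(P,ch&(z>.1)&(z<.108),"tall top"); rect(P,ch&(z>.0755)&(z<.0795)&(y<-.25),"low top")
go.rel(.5598,-.1881,.083,-10.7)
E
```

```text
tall top 4423 mean [ 0.5451 -0.1853] rect [ 546.8 -185.5] [40.  72.2] 78.5 z 0.1044
low top 3172 mean [ 0.5404 -0.2854] rect [ 542.  -286.5] [40.4 71.6] 79.3 z 0.0785
t 7.45 tcp [ 0.5993 -0.1955  0.2041] tilt [ 0.0001 -0.    ] yaw -10.61 | rel [1.006e+00 1.000e-03 3.027e+00] turn 0.018 F [ 1.2 -0.9  0.8] w 0.0811
```

View pics/w3.png

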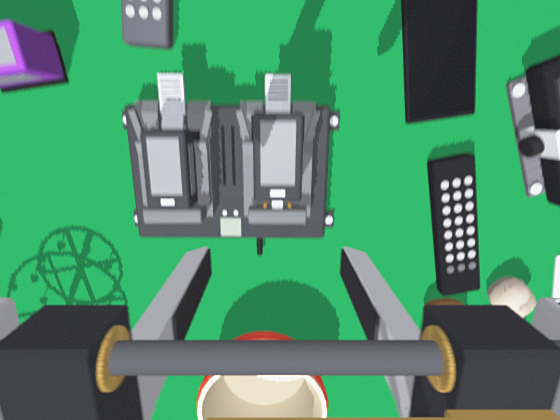

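The pack has sprung out 13 mm to (0.547, −0.1855) and the low pack hasn't moved. Now I'll go down over the tall pack.

Request:
servo_tool --jaw 0 --rows '[{"x": 0.5,"y": 0,"z": 0.1,"turn": 0},{"x": 1,"y": 0,"z": 0.2,"turn": 0},{"x": 1.34,"y": 0,"z": 0.6,"turn": 0},{"x": 1.34,"y": 0,"z": 1.2,"turn": 0},{"x": 1.34,"y": 0,"z": 1.9,"turn": 0},{"x": 1.34,"y": 0,"z": 2.5,"turn": 0},{"x": 1.34,"y": 0,"z": 2.9,"turn": 0},{"x": 1.34,"y": 0,"z": 3.15,"turn": 0},{"x": 1.34,"y": 0,"z": 3.28,"turn": 0},{"x": 1.34,"y": 0,"z": 3.28,"turn": 0}]'

```text
time_s: 8.45
tcp_pos: [0.5463, -0.1855, 0.0727]
tcp_rot: [-0.29, -3.128, -0.0]
force: [0.4, 0.5, 0.8]
gripper_width: 0.0941
```

Request:
servo_tool --jaw 255 --grip_force 20 --rows '[{"x": 0,"y": 0,"z": 0,"turn": 0},{"x": 0,"y": 0,"z": 0,"turn": 0},{"x": 0,"y": 0,"z": 0,"turn": 0},{"x": 0,"y": 0,"z": 0,"turn": 0},{"x": 0,"y": 0,"z": 0,"turn": 0},{"x": 0,"y": 0,"z": 0,"turn": 0},{"x": 0,"y": 0,"z": 0,"turn": 0},{"x": 0,"y": 0,"z": 0,"turn": 0},{"x": 0,"y": 0,"z": 0,"turn": 0},{"x": 0,"y": 0,"z": 0,"turn": 0}]'

```text
time_s: 9.45
tcp_pos: [0.5463, -0.1849, 0.0727]
tcp_rot: [-0.29, -3.127, -0.002]
force: [0.1, 2.9, 1.1]
gripper_width: 0.0399
```

```bash
python3 go.py .4892 -.1747 .073 -10.7
```

```text
t 9.45 tcp [ 0.5463 -0.1849  0.0727] tilt [-0.0006  0.0014] yaw -10.61 | rel [ 1.451 -0.014 -0.006] turn 0.018 F [0.1 2.9 1.1] w 0.0399
```

Request:
servo_tool --rows '[{"x": 0.1,"y": 0.005,"z": 0,"turn": 0},{"x": 0.25,"y": 0.005,"z": 0,"turn": 0},{"x": 0.4,"y": 0.005,"z": 0,"turn": 0},{"x": 0.6,"y": 0.005,"z": 0,"turn": 0},{"x": 0.8,"y": 0.005,"z": 0,"turn": 0},{"x": 1,"y": 0.005,"z": 0,"turn": 0},{"x": 1.2,"y": 0.005,"z": 0,"turn": 0},{"x": 1.35,"y": 0.005,"z": 0,"turn": 0},{"x": 1.45,"y": 0.005,"z": 0,"turn": 0},{"x": 1.45,"y": 0.005,"z": 0,"turn": 0}]'

```text
time_s: 10.45
tcp_pos: [0.4885, -0.174, 0.0727]
tcp_rot: [-0.291, -3.126, -0.002]
force: [-1.3, 0.4, 0.0]
gripper_width: 0.0397
```

```bash
python3 go.py .4892 -.1747 .19 -10.7
```

```text
t 10.45 tcp [ 0.4885 -0.174   0.0727] tilt [-0.0015  0.0013] yaw -10.63 | rel [-0.014 -0.01  -2.931] turn 0.014 F [-1.3  0.4  0. ] w 0.0397
```

Now lift straight up slowly at first, then carry it over.

Request:
servo_tool --rows '[{"x": 0,"y": 0,"z": -0.05,"turn": 0},{"x": 0,"y": 0,"z": -0.15,"turn": 0},{"x": 0,"y": 0,"z": -0.3,"turn": 0},{"x": 0,"y": 0,"z": -0.5,"turn": 0},{"x": 0,"y": 0,"z": -0.8,"turn": 0},{"x": 0,"y": 0,"z": -1.2,"turn": 0},{"x": 0,"y": 0,"z": -1.7,"turn": 0},{"x": 0,"y": 0,"z": -2.2,"turn": 0},{"x": 0,"y": 0,"z": -2.6,"turn": 0},{"x": 0,"y": 0,"z": -2.8,"turn": 0}]'

```text
time_s: 11.45
tcp_pos: [0.4899, -0.1748, 0.1876]
tcp_rot: [0.291, 3.126, -0.001]
force: [0.2, 0.1, -3.0]
gripper_width: 0.0399
```

```bash
python3 - <<'E'
import go,cv2
from m import *
# light seat (.5591,.1740), yaw 10.3 ; pack laid 66 mm before the seat
a=np.radians(10.3); sx,sy=.5591-.066*np.cos(a),.1740-.066*np.sin(a); print(sx,sy)
c=cam("wrist","w4.png")
go.rel(sx,sy,.13,10.3)
E
```

```text
0.4941635874963863 0.1621990538023209
t 11.5 tcp [ 0.4903 -0.175   0.1882] tilt [ 0.0032 -0.0013] yaw -10.62 | rel [1.462 8.304 1.444] turn -4.184 F [ 0.1 -0.  -2.5] w 0.0403
```

View pics/w4.png

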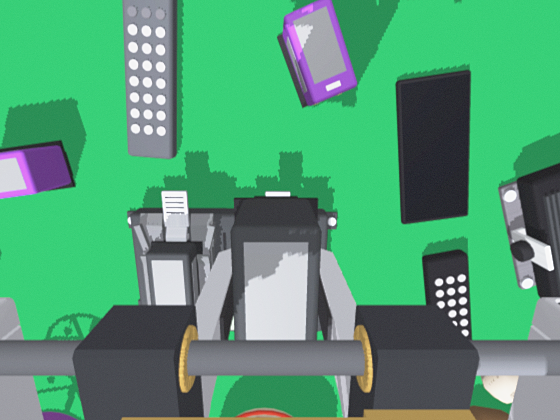

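The pack hangs straight in the jaws (weight ≈ 2.7 N). Carry it to just before the light's shoe at this height.

Request:
servo_tool --grip_force 30 --rows '[{"x": 0.05,"y": 0.3,"z": 0,"turn": -0.15},{"x": 0.2,"y": 1,"z": 0,"turn": -0.5},{"x": 0.35,"y": 1.9,"z": 0,"turn": -1},{"x": 0.5,"y": 2.9,"z": 0,"turn": -1.5},{"x": 0.7,"y": 4,"z": 0,"turn": -2},{"x": 0.9,"y": 5.1,"z": 0,"turn": -2.6},{"x": 1.1,"y": 6.2,"z": 0,"turn": -3.2},{"x": 1.25,"y": 7.2,"z": 0,"turn": -3.7},{"x": 1.4,"y": 7.9,"z": 0,"turn": -4},{"x": 1.46,"y": 8.3,"z": 0,"turn": -4.18}]'

```text
time_s: 12.5
tcp_pos: [0.4921, 0.1653, 0.1866]
tcp_rot: [-0.288, 3.128, -0.001]
force: [-0.1, 0.1, -2.8]
gripper_width: 0.0401
```

```bash
python3 - <<'E'
import go
from m import *
a=np.radians(10.3); sx,sy=.5591-.068*np.cos(a),.1740-.068*np.sin(a); print(sx,sy)
c=cam("wrist","w5.png"); P=cloud(c); x,y,z=P[...,0],P[...,1],P[...,2]
s=env.get_state(); q=(np.hypot(x-s["tcp_pos"][0],y-s["tcp_pos"][1])<.07)&(abs(z-(s["tcp_pos"][2]+.0313))<.004); rect(P,q,"pack top")
go.rel(sx,sy,.10,10.3)
E
```

```text
0.4921958174205192 0.16184144937208822
pack top 10679 mean [0.483  0.1616] rect [485.3 162. ] [58.4 64.3] 10.2 z 0.2182
t 12.55 tcp [0.4923 0.1668 0.1866] tilt [0.0007 0.0015] yaw 10.59 | rel [ 0.027 -0.125  2.165] turn 0.057 F [ 0.   1.9 -2.8] w 0.0401
```

Align and go down to z = 0.095, about 10 mm above the deck.

Request:
servo_tool --rows '[{"x": 0.02,"y": -0.06,"z": 0,"turn": 0.05},{"x": 0.02,"y": -0.12,"z": 0.1,"turn": 0.05},{"x": 0.02,"y": -0.12,"z": 0.4,"turn": 0.05},{"x": 0.02,"y": -0.12,"z": 0.8,"turn": 0.05},{"x": 0.02,"y": -0.12,"z": 1.3,"turn": 0.05},{"x": 0.02,"y": -0.12,"z": 1.7,"turn": 0.05},{"x": 0.02,"y": -0.12,"z": 2,"turn": 0.05},{"x": 0.02,"y": -0.12,"z": 2.2,"turn": 0.05},{"x": 0.02,"y": -0.12,"z": 2.3,"turn": 0.05},{"x": 0.02,"y": -0.12,"z": 2.3,"turn": 0.05}]'

```text
time_s: 13.55
tcp_pos: [0.4923, 0.1619, 0.0942]
tcp_rot: [-0.282, 3.129, 0.002]
force: [-0.9, -0.1, -3.3]
gripper_width: 0.0402
```

```bash
python3 - <<'E'
import go
from m import *
c=cam("scene","s2.png"); im=c["image"][130:240,290:420,::-1]
cv2.imwrite("pics/s2c.png",cv2.resize(im,None,fx=5,fy=5,interpolation=cv2.INTER_CUBIC))
go.rel(0.4922,.1618,.0855,10.3)
E
```

```text
t 13.6 tcp [0.4928 0.162  0.0948] tilt [0.0012 0.0016] yaw 10.33 | rel [ 0.016 -0.003  0.233] turn 0.005 F [ 0.3 -1.3 -3.1] w 0.0396
```

View pics/s2c.png

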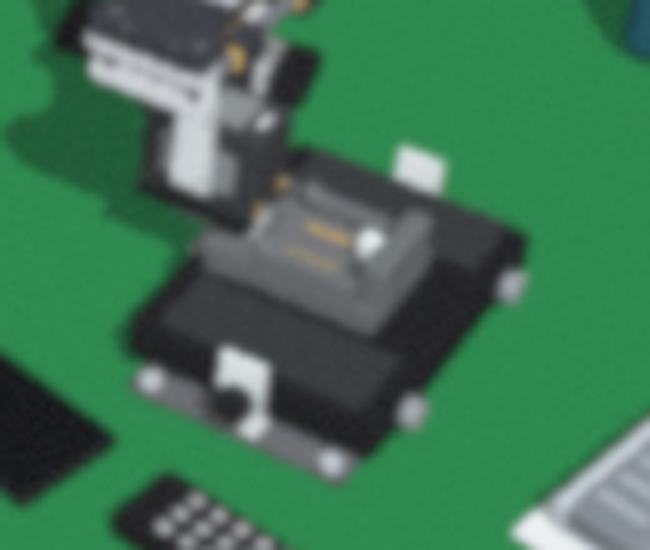

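The pack hangs above the shoe's open end, in line with it. I'll lower it gently onto the deck.

Request:
servo_tool --rows '[{"x": 0.01,"y": 0,"z": 0.05,"turn": 0},{"x": 0.01,"y": 0,"z": 0.1,"turn": 0},{"x": 0.01,"y": 0,"z": 0.14,"turn": 0},{"x": 0.01,"y": 0,"z": 0.17,"turn": 0},{"x": 0.01,"y": 0,"z": 0.19,"turn": 0},{"x": 0.01,"y": 0,"z": 0.21,"turn": 0},{"x": 0.01,"y": 0,"z": 0.23,"turn": 0},{"x": 0.01,"y": 0,"z": 0.24,"turn": 0},{"x": 0.01,"y": 0,"z": 0.25,"turn": 0},{"x": 0.01,"y": 0,"z": 0.25,"turn": 0}]'

```text
time_s: 14.6
tcp_pos: [0.4924, 0.162, 0.0848]
tcp_rot: [-0.283, 3.128, 0.002]
force: [-0.3, -0.4, -4.1]
gripper_width: 0.0397
```

```bash
python3 go.py .5591 .1740 .0847 10.3
```

```text
t 14.6 tcp [0.4924 0.162  0.0848] tilt [0.0011 0.0016] yaw 10.32 | rel [-1.695 -0.003  0.004] turn 0.005 F [-0.3 -0.4 -4.1] w 0.0397
```

Request:
servo_tool --rows '[{"x": -0.05,"y": 0,"z": 0.005,"turn": 0},{"x": -0.12,"y": 0,"z": 0.005,"turn": 0},{"x": -0.2,"y": 0,"z": 0.005,"turn": 0},{"x": -0.3,"y": 0,"z": 0.005,"turn": 0},{"x": -0.4,"y": 0,"z": 0.005,"turn": 0},{"x": -0.5,"y": 0,"z": 0.005,"turn": 0},{"x": -0.6,"y": 0,"z": 0.005,"turn": 0},{"x": -0.7,"y": 0,"z": 0.005,"turn": 0},{"x": -0.78,"y": 0,"z": 0.005,"turn": 0},{"x": -0.8,"y": 0,"z": 0.005,"turn": 0}]'

```text
time_s: 15.6
tcp_pos: [0.5241, 0.1686, 0.0848]
tcp_rot: [-0.283, 3.128, 0.005]
force: [-2.9, 5.4, 1.2]
gripper_width: 0.0396
```

```bash
python3 go.py .5591 .1740 .0847 10.3; python3 -c "
from cell import env
print(env.get_state()['ft_torque'])"
```

```text
t 15.6 tcp [0.5241 0.1686 0.0848] tilt [0.0008 0.0031] yaw 10.33 | rel [-0.884 -0.025  0.002] turn 0.006 F [-2.9  5.4  1.2] w 0.0396
[0.98729051 0.61772357 0.1549773 ]
```

Request:
servo_tool --rows '[{"x": 0,"y": 0.01,"z": 0,"turn": 0},{"x": -0.04,"y": 0.015,"z": 0,"turn": 0},{"x": -0.08,"y": 0.015,"z": 0,"turn": 0},{"x": -0.13,"y": 0.015,"z": 0,"turn": 0},{"x": -0.18,"y": 0.015,"z": 0,"turn": 0},{"x": -0.23,"y": 0.015,"z": 0,"turn": 0},{"x": -0.28,"y": 0.015,"z": 0,"turn": 0},{"x": -0.33,"y": 0.015,"z": 0,"turn": 0},{"x": -0.38,"y": 0.015,"z": 0,"turn": 0},{"x": -0.4,"y": 0.015,"z": 0,"turn": 0}]'

```text
time_s: 16.6
tcp_pos: [0.5401, 0.172, 0.0848]
tcp_rot: [-0.283, 3.127, 0.004]
force: [-1.2, -0.3, -0.4]
gripper_width: 0.0397
```

```bash
python3 go.py .5591 .1740 .0847 10.3
```

```text
t 16.6 tcp [0.5401 0.172  0.0848] tilt [0.0011 0.0029] yaw 10.32 | rel [-0.476 -0.037  0.004] turn 0.005 F [-1.2 -0.3 -0.4] w 0.0397
```

Request:
servo_tool --rows '[{"x": -0.03,"y": 0,"z": 0,"turn": 0},{"x": -0.06,"y": 0,"z": 0,"turn": 0},{"x": -0.1,"y": 0,"z": 0,"turn": 0},{"x": -0.14,"y": 0,"z": 0,"turn": 0},{"x": -0.18,"y": 0,"z": 0,"turn": 0},{"x": -0.22,"y": 0,"z": 0,"turn": 0},{"x": -0.26,"y": 0,"z": 0,"turn": 0},{"x": -0.3,"y": 0,"z": 0,"turn": 0},{"x": -0.34,"y": 0,"z": 0,"turn": 0},{"x": -0.37,"y": 0,"z": 0,"turn": 0}]'

```text
time_s: 17.6
tcp_pos: [0.5519, 0.1742, 0.0849]
tcp_rot: [0.283, -3.124, -0.003]
force: [-7.9, -2.4, 5.0]
gripper_width: 0.0401
```

```bash
python3 go.py .5591 .1740 .0847 10.3
```

```text
t 17.6 tcp [0.5519 0.1742 0.0849] tilt [-0.0054  0.0015] yaw 10.35 | rel [-0.175 -0.038  0.004] turn 0.01 F [-7.9 -2.4  5. ] w 0.0401
```

Request:
servo_tool --rows '[{"x": -0.08,"y": 0,"z": 0,"turn": 0},{"x": -0.11,"y": 0,"z": 0,"turn": 0},{"x": -0.14,"y": 0,"z": 0,"turn": 0},{"x": -0.17,"y": 0,"z": 0,"turn": 0},{"x": -0.19,"y": 0,"z": 0,"turn": 0},{"x": -0.21,"y": 0,"z": 0,"turn": 0},{"x": -0.23,"y": 0,"z": 0,"turn": 0},{"x": -0.24,"y": 0,"z": 0,"turn": 0},{"x": -0.25,"y": 0,"z": 0,"turn": 0},{"x": -0.25,"y": 0,"z": 0,"turn": 0}]'

```text
time_s: 18.6
tcp_pos: [0.5593, 0.1756, 0.085]
tcp_rot: [0.283, -3.118, -0.002]
force: [-9.1, -1.8, 6.5]
gripper_width: 0.0399
```

```bash
python3 go.py .5591 .1740 .0847 10.3
```

```text
t 18.6 tcp [0.5593 0.1756 0.085 ] tilt [-0.0111  0.0001] yaw 10.37 | rel [ 0.012 -0.039  0.008] turn 0.015 F [-9.1 -1.8  6.5] w 0.0399
```

Request:
servo_tool --rows '[{"x": -0.07,"y": 0,"z": 0,"turn": 0},{"x": -0.08,"y": 0,"z": 0,"turn": 0},{"x": -0.09,"y": 0,"z": 0,"turn": 0},{"x": -0.1,"y": 0,"z": 0,"turn": 0},{"x": -0.11,"y": 0,"z": 0,"turn": 0},{"x": -0.12,"y": 0,"z": 0,"turn": 0},{"x": -0.13,"y": 0,"z": 0,"turn": 0},{"x": -0.13,"y": 0,"z": 0,"turn": 0},{"x": -0.13,"y": 0,"z": 0,"turn": 0},{"x": -0.13,"y": 0,"z": 0,"turn": 0}]'

```text
time_s: 19.6
tcp_pos: [0.5596, 0.1757, 0.0853]
tcp_rot: [0.284, -3.106, 0.001]
force: [-15.2, -3.8, 11.2]
gripper_width: 0.0403
```

```bash
python3 go.py .5591 .1740 .0847 10.3
```

```text
t 19.6 tcp [0.5596 0.1757 0.0853] tilt [-0.0221 -0.0027] yaw 10.43 | rel [ 0.02  -0.038  0.016] turn 0.026 F [-15.2  -3.8  11.2] w 0.0403
```

The advance stalled at 15 N, which looks like the stop. I'll back off and see whether the catch holds it.

Request:
servo_tool --rows '[{"x": 0.02,"y": 0,"z": 0,"turn": 0},{"x": 0.04,"y": 0,"z": 0,"turn": 0},{"x": 0.06,"y": 0,"z": 0,"turn": 0},{"x": 0.08,"y": 0,"z": 0,"turn": 0},{"x": 0.08,"y": 0,"z": 0,"turn": 0},{"x": 0.08,"y": 0,"z": 0,"turn": 0},{"x": 0.08,"y": 0,"z": 0,"turn": 0},{"x": 0.08,"y": 0,"z": 0,"turn": 0},{"x": 0.08,"y": 0,"z": 0,"turn": 0},{"x": 0.08,"y": 0,"z": 0,"turn": 0}]'

```text
time_s: 20.6
tcp_pos: [0.5587, 0.1755, 0.0857]
tcp_rot: [0.284, -3.111, -0.0]
force: [4.5, 1.7, -6.2]
gripper_width: 0.0399
```

```bash
python3 go.py .5591 .1740 .0847 10.3
```

```text
t 20.6 tcp [0.5587 0.1755 0.0857] tilt [-0.0172 -0.0015] yaw 10.42 | rel [-0.002 -0.038  0.024] turn 0.023 F [ 4.5  1.7 -6.2] w 0.0399
```

A 3 mm pull-back moved it only 0.9 mm and it pulled back on the tool, so the catch holds. I'll unload, open the jaws and rise.

Request:
servo_tool --jaw 0 --rows '[{"x": 0,"y": 0,"z": 0,"turn": 0},{"x": 0,"y": 0,"z": 0,"turn": 0},{"x": 0,"y": 0,"z": 0,"turn": 0},{"x": 0,"y": 0,"z": 0,"turn": 0},{"x": 0,"y": 0,"z": 0,"turn": 0},{"x": 0,"y": 0,"z": 0,"turn": 0},{"x": 0,"y": 0,"z": 0,"turn": 0},{"x": 0,"y": 0,"z": 0,"turn": 0},{"x": 0,"y": 0,"z": 0,"turn": 0},{"x": 0,"y": 0,"z": 0,"turn": 0}]'

```text
time_s: 21.6
tcp_pos: [0.5588, 0.1755, 0.0857]
tcp_rot: [0.284, -3.111, 0.0]
force: [0.6, 0.0, 0.4]
gripper_width: 0.0937
```

Request:
servo_tool --rows '[{"x": 0,"y": 0,"z": -0.3,"turn": 0},{"x": 0,"y": 0,"z": -0.8,"turn": 0},{"x": 0,"y": 0,"z": -1.4,"turn": 0},{"x": 0,"y": 0,"z": -2,"turn": 0},{"x": 0,"y": 0,"z": -2.6,"turn": 0},{"x": -0.3,"y": 0,"z": -3.2,"turn": 0},{"x": -0.7,"y": 0,"z": -3.6,"turn": 0},{"x": -1.1,"y": 0,"z": -3.8,"turn": 0},{"x": -1.3,"y": 0,"z": -3.8,"turn": 0},{"x": -1.3,"y": 0,"z": -3.8,"turn": 0}]'

```text
time_s: 22.6
tcp_pos: [0.613, 0.1851, 0.2369]
tcp_rot: [0.283, -3.112, -0.0]
force: [0.4, 1.3, 0.4]
gripper_width: 0.0938
```

```bash
python3 - <<'E'
import go
from m import *
c=cam("wrist","w6.png"); P=cloud(c); x,y,z=P[...,0],P[...,1],P[...,2]
li=(x>.38)&(x<.66)&(y>.05)&(y<.32); go.rel(.56,.174,.3,10.3)
a=np.radians(10.3); ex=np.array([np.cos(a),np.sin(a)]); ey=np.array([-ex[1],ex[0]]); xs=P[...,:2]@ex; ys=P[...,:2]@ey
q=li&(z>.112)&(z<.121); rect(P,q,"pack"); print(np.percentile(xs[q],[1,99]),np.percentile(ys[q],[1,99]))
q=li&(z>.079)&(z<.085)&(xs>.6)&(xs<.66); print("stop",np.percentile(xs[q],[1,99]),np.percentile(ys[q],[1,99]))
c=cam("top","top9.png")
o=cv2.imread("pics/top0.png"); d=cv2.absdiff(o,c["image"][:,:,::-1].copy()).max(-1); print([ (n,d[r].mean().round(1)) for n,r in (("rem_c",np.s_[230:295,140:182]),("rem_b",np.s_[235:300,340:375]),("phone",np.s_[195:250,252:285]),("rem_a",np.s_[128:188,257:278]))])
P=cloud(c);x,y,z=P[...,0],P[...,1],P[...,2]; rect(P,(x>.48)&(x<.62)&(y<-.25)&(y>-.33)&(z>.074)&(z<.082),"low")
E
```

```text
t 22.65 tcp [0.612  0.185  0.2361] tilt [-0.0189 -0.0018] yaw 10.41 | rel [ 1.358 -0.033 -1.572] turn 0.023 F [-0.2 -0.1 -0.2] w 0.0942
pack 3855 mean [0.5571 0.173 ] rect [558.3 173.2] [70.8 40.1] 10.4 z 0.1165
[0.54498668 0.61519522] [0.05107255 0.09014864]
stop [0.61787753 0.63146436] [0.0443161  0.09910186]
[('rem_c', np.float64(130.5)), ('rem_b', np.float64(4.5)), ('phone', np.float64(3.5)), ('rem_a', np.float64(3.7))]
low 337 mean [ 0.5412 -0.2854] rect [ 547.  -286.4] [39.7 83.8] 78.7 z 0.0778
```

View pics/w6.png

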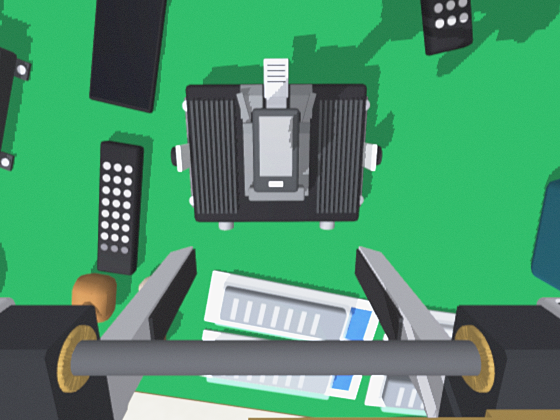

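The pack sits in the shoe against the end block at (275,190). I'll compare its gap with how the latched packs sat in the charger, and check remote_c from the scene camera in case the arm was only hiding it.

```bash
python3 - <<'E'
from m import *
c=dict(np.load("pics/w2.npz")); P=cloud(c); x,y,z=P[...,0],P[...,1],P[...,2]
a=np.radians(-10.7); ex=np.array([np.cos(a),np.sin(a)]); ey=np.array([-ex[1],ex[0]]); xs=P[...,:2]@ex; ys=P[...,:2]@ey
for n,y0,zt in(("tall",-.079,.1045),("low",-.179,.078)):
    b=(abs(ys-y0)<.03)&(xs>.5)&(xs<.66); t=b&(abs(z-zt)<.004)&(abs(ys-y0)<.022)&(xs<.622); s=b&(z>.067)&(z<.073)&(xs>.61)
    print(n,np.percentile(xs[t],[1,99]).round(4),"stop",s.sum(),np.percentile(xs[s],[1,5,99]).round(4))
c=cam("scene","s9.png"); o=cv2.imread("pics/scene0.png"); d=cv2.absdiff(o,c["image"][:,:,::-1].copy()).max(-1)
for n,r in(("rem_c",np.s_[128:152,298:356]),("phone",np.s_[190:230,256:314]),("rem_a",np.s_[222:268,310:375]),("rem_b",np.s_[208:258,156:196]),("low pack",np.s_[250:300,195:240])): print(n,d[r].mean().round(1))
E
```

```text
tall [0.5502 0.62  ] stop 412 [0.6234 0.6252 0.636 ]
low [0.5502 0.6207] stop 639 [0.6174 0.6235 0.6361]
rem_c 18.7
phone 3.3
rem_a 2.6
rem_b 2.6
low pack 2.4
```

The gap matches a latched pack. The remote_c readings differ, probably because of the arm or its shadow, so I'll move the arm away and check again.

Request:
servo_tool --rows '[{"x": 0,"y": -0.4,"z": -0.5,"turn": 0},{"x": 0,"y": -1.2,"z": -1,"turn": 0},{"x": 0,"y": -2.1,"z": -1,"turn": 0},{"x": 0,"y": -3,"z": -1,"turn": 0},{"x": 0,"y": -4,"z": -1,"turn": 0},{"x": 0,"y": -5,"z": -1,"turn": 0},{"x": 0,"y": -5.8,"z": -1,"turn": 0},{"x": 0,"y": -6.4,"z": -1,"turn": 0},{"x": 0,"y": -6.6,"z": -1,"turn": 0},{"x": 0,"y": -6.6,"z": -1,"turn": 0}]'

```text
time_s: 23.75
tcp_pos: [0.6592, -0.0752, 0.2744]
tcp_rot: [0.281, -3.108, -0.001]
force: [0.5, 0.7, -0.5]
gripper_width: 0.0942
```

```bash
python3 - <<'E'
from m import *
import go
for n,r in(("top",np.s_[230:295,140:182]),("scene",np.s_[128:152,298:356])):
    c=cam(n,n+"10.png"); o=cv2.imread("pics/%s0.png"%n); d=cv2.absdiff(o,c["image"][:,:,::-1].copy()).max(-1); print(n,"rem_c",d[r].mean().round(1))
    P=cloud(c);x,y,z=P[...,0],P[...,1],P[...,2]; rect(P,(x>.5)&(x<.62)&(y>.1)&(y<.25)&(z>.112)&(z<.121),"pack")
go.rel(.5,0,.3)
E
```

```text
top rem_c 8.7
pack 362 mean [0.5576 0.1736] rect [557.9 173.8] [71.6 39.8] 9.6 z 0.1159
scene rem_c 62.1
pack 250 mean [0.5624 0.174 ] rect [559.4 173.4] [71.7 46.8] 13.8 z 0.116
t 23.85 tcp [ 0.6594 -0.0734  0.2749] tilt [-0.0207 -0.001 ] yaw 10.46 | rel [ 3.597  2.529 -0.547] turn 0 F [-0.5 -0.4 -0.9] w 0.0939
```

```bash
python3 - <<'E'
import cv2,numpy as np
for f in("top0","top10"):
    im=cv2.imread("pics/%s.png"%f)[228:298,138:185]; m=(im[...,1]<75).astype(np.uint8); n,l,s,c=cv2.connectedComponentsWithStats(m); k=1+s[1:,4].argmax(); print(f,s[k],c[k].round(1))
a=[cv2.imread("pics/%s.png"%f)[215:305,110:225] for f in("top0","top10")]
cv2.imwrite("pics/rc.png",cv2.resize(np.hstack(a),None,fx=3,fy=3))
E
```

```text
top0 [  7   8  34  56 568] [24.6 37.7]
top10 [  7   7  35  58 660] [24.5 37.5]
```

View pics/rc.png

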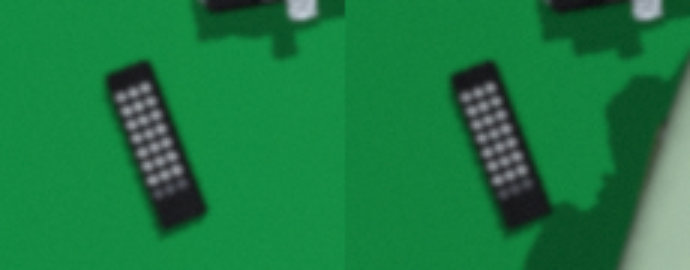

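Remote_c is in the same place in both pictures. Only the arm's shadow is new. Handing in.

```bash
python3 -c "
from cell import env
print(env.hand_in())"
```

```text
the job is handed in; nothing more can be done
None
```

I pressed the left tab and the tall pack sprang out 13 mm. I then slid it off the charger, carried it over and slid it onto the light's shoe until it stopped at about 15 N. The jaws are open and the arm is clear; the job was handed in at about 24 s.

**Latched:** A 3 mm pull-back before letting go moved the pack only 0.9 mm, and it pulled against the tool, so the catch is holding. I did not see the catch itself. After release the pack stayed put at about (0.558, 0.173).

**Fully home:** The pack's gap to the end block was about 2.6 mm, against about 3.2 mm for the same pack latched in the charger. Taken directly, the numbers put it about 1.7 mm before the estimated seat, slightly outside the 0 to 0.8 mm play. I put that down to about 1 mm pixels and the 2 mm camera calibration.

**Force while sliding in:** Sideways force reached about 5 N because the shoe was about 1.5 mm off my estimate. I corrected for it on the way.

**Everything else:** The phone, remote_a, remote_b and the low pack showed no change. Remote_c first read as changed because the arm and its shadow covered it, but in the top camera it is where it was at the start.

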